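# Coast the bead-box carriage under the bridge and brake it at the index posts

## Task

Push the free-running bead-box carriage from behind so that it rolls on by itself under the little bridge, then get in front of it and brake it gently on its sprung buffer, so that it ends standing still with the dark rib on the lid within the width of the two index posts. It must not reach the rubber end stops or be thrown back by its spring; push only on the rear plate and on the buffer's front face, never on the box or the black shroud, push lightly, leave the bell, coaster and bead loop alone, and finish with the carriage released.

Things in the scene. Friction and masses are not known exactly. Their poses are not given: they have to be found in the camera images.
- track: Fixed aluminium track, 140 mm wide (x), 760 mm long (its own y, -340 to +420 mm), side walls 45 mm high, 128 mm apart inside. Origin at table height on its centre line, below the middle of the bridge. The carriage travels along the track's own +y (roughly the robot's left); the track is turned by up to 0.12 rad.
- bridge (a point): Middle of the top of the white melamine bridge over the track, 111 mm above the table. The bridge covers track y = -40 to +40 mm and is 188 mm wide in x, underside 95 mm above the table, legs outside the walls. The carriage passes below it; a gripper does not and must go over the top.
- stop (a point): Midway between the two black rubber end stops on the side walls (track y = 310 to 332 mm, 35 to 80 mm high; this point at y = 310 mm, 60 mm high). They leave the middle 104 mm free for a finger and the buffer, and catch the shoulders of the carriage's grey housing when joint carriage reads 0.45 m.
- carriage (a joint): Travel along the track's +y in m, 0 to 0.45 (end stops). The carriage origin is at track y = joint - 0.24 m. Moving mass nominally 0.81 kg (hidden, 0.65 to 1.1), drag 0.15 N s/m, dry friction about 0.003 N: it coasts with a time constant of about 5 s. Rear face 60 mm behind its origin, housing front 100 mm ahead, free buffer face 145 mm ahead; 120 mm wide, 88 mm high.
- buffer (a joint): Compression of the sprung buffer in m: 0 free, up to 0.040 pushed back into the housing (along the track's -y relative to the carriage). Spring 30 N/m, no preload, damping 0.5 N s/m: it gives back most of the energy when the carriage runs against something that stands still.
- rib (a point): Middle of the top of the dark rib (carriage_c3), 6 mm wide along the track, across the box lid; directly above the carriage origin, 88 mm above the table. The clear press-top bead box (carriage_c2, 108 x 104 mm, top at 84 mm) and the grey housing ahead of it (carriage_c4, 112 x 48 mm, top at 85 mm) are fixed on the carriage and not to be touched: the lid springs open when pressed.
- rear (a point): Point on the rear face of the carriage's steel rear plate, on the centre line, 75 mm above the table: where to push forward. The plate (carriage_c1) is 112 mm wide, 8 mm thick, 16 to 85 mm above the table; the bead box stands flush in front of it.
- front (a point): Point on the front face of the sprung buffer's steel plate, on the centre line, 75 mm above the table: where to brake. It moves with the carriage and with the buffer's compression. The plate (buffer_c1) is 90 mm wide, 8 mm thick, 43 to 83 mm above the table; the black shroud behind it (buffer_c0, 88 mm wide, top at 80 mm) is not to be touched.
- mark: Pair of fixed dark wooden index posts, one on each side of the track, 10 mm thick, 30 mm wide along the track, 79 mm high. Origin midway between them at table height on the track's centre line; axes parallel to the track's. The rib must stop within their 30 mm width (their own y within 15 mm of 0).
- bell: Loose chrome bicycle bell, 58 mm across, 46 mm high, beyond the track; bystander. Origin under its centre.
- coaster: Loose blue ceramic evil-eye coaster, 96 mm across, 8 mm thick; bystander. Origin under its centre.
- bead_loop: Loose loop of horn beads, 113 mm across, 17 mm high; bystander. Origin under its centre.

How it is judged:
On the way, in this order (a step that is already met when the one before it is completed fails the run):
1. the carriage rolls by itself, untouched, with its rear plate going under the bridge (y of rear in the frame of track above -0.045 m and velocity of joint carriage above 0.015 m/s and contact force between the fingers and anything else below 0.02 N), for 0.1 s.
2. it is braked on the sprung buffer (buffer pressed in by 1 mm or more) (value of joint buffer above 0.001 m), for 0.05 s.
3. the carriage stands still at the index posts, released, for 2 s (y of rib in the frame of mark between -0.015 and 0.015 m and velocity of joint carriage between -0.01 and 0.01 m/s and contact force between the fingers and anything else below 0.02 N), for 2 s.
At the end, for the whole second after the job is handed in: The rib on the lid is within 15 mm of the middle of the index posts along the track, the carriage moves slower than 10 mm/s and nothing touches it (y of rib in the frame of mark between -0.015 and 0.015 m and velocity of joint carriage between -0.01 and 0.01 m/s).
It fails at once if the carriage reaches the rubber end stops (value of joint carriage above 0.446 m).
It fails at once if the carriage is thrown back (faster than 50 mm/s backwards) (velocity of joint carriage below -0.05 m/s).
It fails at once if the bead box, its housing or the black shroud is touched (contact force between the fingers and carriage_c2 above 0.5 N or contact force between the fingers and carriage_c3 above 0.5 N or contact force between the fingers and carriage_c4 above 0.5 N or contact force between the fingers and buffer_c0 above 0.5 N).
It fails at once if the rear plate or the buffer is struck hard (15 N) (contact force between the fingers and carriage_c1 above 15 N or contact force between the fingers and buffer_c1 above 15 N).
It fails at once if a bystander is disturbed (distance of any of bell, coaster, bead_loop from where it was at the start of the episode above 0.02 m).
It also fails if it takes over 38 s, if anything falls off the work surface, if the arm or the gripper's body presses on something with over 40 N, if the wrist force passes 120 N, or if a joint passes its speed limit or range.

## Robot

A 6-joint arm with a two-finger parallel gripper is mounted at the origin on the work surface. World frame = base frame: x ahead of the robot, y to its left, z up, the work surface at z = 0. Lengths are in m, angles in rad, forces in N, time in s.
With the tool pointing down it reaches from about 0.35 to 0.775 m from the base axis. Payload 5.5 kg.
Tool frame: the origin (TCP) lies between the finger pads; the fingertips stand 19 mm ahead of it and the grasp point (between the pads) is the TCP; z points along the fingers, y is the line along which they close (so a half turn about z gives the same grasp; the last joint's range is limited). The gripper opens to 85 mm and grips with 20 to 120 N. Pads are 22 mm wide; open, the fingers measure 114 mm over their backs; the gripper's body (76 mm by 85 mm) begins 54 mm behind the grasp point. The pads swing forward as they close: fully open they stand 13 mm farther back than shut.
Start: joints at [-1.397, 0.313, 0.046, 1.304, 0, 1.431], TCP at [0.177, -0.547, 0.25] pointing down, gripper open.
Joint ranges: [-2.76, 2.76], [-0.86, 1.69], [-1.03, 1.26], [-2.2, 2.34], [-1.47, 1.5], [-3.14, 3.14]. Speed limits (rad/s): [2.57, 2.57, 3.14, 3.14, 3.14, 3.14].

## Interface

Orientations are given as a unit quaternion [w, x, y, z].
In Python, from workcell import env gives the robot as it stands.
- The arm moves only by the shell command python3 -m pendant 'ROWS' [FORCE]. ROWS is JSON, a list of rows, each an object with "travel": the shift along the tool's x, y, z scaled (see below), a list of three; "rot": the turn, a rotation vector about the tool's x, y, z scaled (see below), a list of three; "fingers": the opening, from -1 (shut) to 1 (fully open). In form: [{"travel": [dx, dy, dz], "rot": [wx, wy, wz], "fingers": fingers}, ...]. A call has 1 to 10 rows; each row is the pose to reach, as a shift and turn from the pose commanded when the call began, along the tool's axes at that moment; what a row does not reach only later rows make up. The controller multiplies each number of a shift by 0.12 m and each number of a turn by 60 degrees. A row lasts 1/10 s, in which the tool goes at most 50 mm and 8.59 degrees, less where a joint would pass 70% of its speed; a pose out of reach is approached as far as the arm can. A call with a number of a shift or a turn outside -1 to 1 is refused whole. A call with a gripper value outside its range is refused whole. The fingers move at their own pace and stop on an object; FORCE is the grip in N (left out, the last holds). Time passes only in rows, so rows that repeat a pose let the fingers close. It gives the time, the measured TCP pose, the force, the opening and the grip force at its end, in the units of the state.
- env.get_state(): the state, without advancing time (a new reading comes with each control period).
- env.read_camera(name): name is "side" or "top"; returns (picture, depth): 384x512x3 uint8, blue, green, red; 384x512 float32, m along the optical axis (not along the pixel's ray), 0 where there is no reading.
- env.camera_model(name): a dict with "fovy" (degrees; the focal length in pixels is half the picture's height over the tangent of half this angle, whatever the lens; pixels are square), "cx", "cy" (the principal point, pixels), "k1" (the pictures are not rectified: a ray, as slopes to the right and down, at radius r is drawn at 1 + k1 r^2 times it, then the intrinsics apply), "rvec" (rotation vector, rad) and "tvec" (3), from world to camera coordinates, as OpenCV has them. Camera axes: x right, y down, z forward; pixel columns grow to the right and rows downward; lengths in m; the calibration is good to about 2 mm. A picture is of the moment at which its call begins. camera_model takes no time and is no camera call.
- env.hand_in(): hands the job in; it is judged then, once.
Trained networks look in the newest picture that a camera, given by its name, has taken for a name from the list of things; names that differ only in an ending like _2 or _b are one class to them, and where a whole thing is asked for, a point or a joint stands for the part that bears it (a point fixed in the world has none). Each returns a list of dicts, best first, with "conf" (0 to 1); they miss things now and then, are a little off and sometimes report something else, mostly with a low value. They report only what shows in the picture. A call takes as long as a camera call.
- env.outline_of(camera, target): "mask" (384x512 bool, what is visible of it) and "xy" ([column, row] in pixels, amid what is visible of it).
The state is a dict: "clock": time; "joint_pos": joint angles; "qvel": joint speeds; "tau": joint torques, N m; "tcp_pos": TCP position; "orientation": TCP orientation; "wrist_force": force on the tool from outside, world axes, zero at the start; "ft_torque": the same for the moment, N m; "finger_gap": finger opening in m; "grip_force": force on a finger pad.
Only numpy, scipy, OpenCV 4.12 (cv2) and the standard library are available. Lean on these libraries where they do the work, as an engineer would, in place of code of your own. Each camera call takes 0.05 s, during which the arm holds its last target. There are 200 camera calls.

## Working session

There is one attempt and no reset: what is moved stays moved. The work goes in short steps, Python scripts to look and compute and a shell command to move; the robot and the scene stay as the last step left them, time stands still between calls to the robot, and variables do not carry over. Pictures are saved under pics/ and viewed, at most 10 in all, crops included, and the job is handed in when it is done.

```bash
ls; mkdir -p pics; cat > h.py <<'E'
import numpy as np, cv2
from workcell import env
def cam(n):
    m=env.camera_model(n); f=192/np.tan(np.radians(m["fovy"])/2)
    R=cv2.Rodrigues(np.array(m["rvec"],float))[0]; t=np.array(m["tvec"],float)
    K=np.array([[f,0,m["cx"]],[0,f,m["cy"]],[0,0,1]]); D=np.array([m["k1"],0,0,0.])
    return K,D,R,t
def proj(n,P):
    K,D,R,t=cam(n); return cv2.projectPoints(np.array(P,float).reshape(-1,1,3),cv2.Rodrigues(R)[0],t,K,D)[0].reshape(-1,2)
def rays(n,uv):
    K,D,R,t=cam(n); s=cv2.undistortPoints(np.array(uv,float).reshape(-1,1,2),K,D).reshape(-1,2)
    return -R.T@t, np.c_[s,np.ones(len(s))]@R   # centre, world dir with unit depth
def atz(n,uv,z):
    c,d=rays(n,uv); return c+d*((z-c[2])/d[:,2])[:,None]
def deproj(n,uv,depth):
    c,d=rays(n,uv); uv=np.round(np.array(uv)).astype(int).reshape(-1,2)
    return c+d*depth[uv[:,1],uv[:,0]][:,None]
E
python3 - <<'E'
from h import *
print(env.get_state())
for n in("side","top"):
    im,d=env.read_camera(n); cv2.imwrite(f"pics/{n}0.png",im); np.save(f"{n}0.npy",d)
    m=env.camera_model(n); print(n,m, rays(n,[[256,192]]))
    for t in("track","bridge","stop","carriage","buffer","rib","rear","front","mark","bell","coaster","bead_loop"):
        try:
            r=env.outline_of(n,t)
        except Exception as e: print(t,e); continue
        for q in r[:2]:
            ys,xs=np.nonzero(q["mask"]); P=deproj(n,np.c_[xs,ys],d); P=P[d[ys,xs]>0]
            print(n,t,round(q["conf"],2),np.round(q["xy"],1),len(xs),np.round(np.median(P,0),3) if len(P) else'', np.round(np.percentile(P,[3,97],axis=0),3).tolist() if len(P) else '')
            np.save(f"m_{n}_{t}.npy",q["mask"]) if q is r[0] else 0
print(env.get_state()["clock"])
E
```

```text
pics
{'clock': 0.0, 'joint_pos': array([-1.39659742e+00,  3.13983927e-01,  4.49824383e-02,  1.30359702e+00,
        8.19876168e-06,  1.43124107e+00]), 'qvel': array([-0.0009734 ,  0.00109451,  0.00037208,  0.00053419,  0.00111701,
        0.00025572]), 'tau': array([-2.81224638e-03, -4.80634654e+01,  2.98529148e+01,  1.94661407e-02,
       -2.17768870e-04, -1.48456053e-05]), 'tcp_pos': array([ 0.17739783, -0.54645257,  0.24941963]), 'orientation': array([-9.01027332e-04,  9.87719606e-01,  1.56234338e-01, -1.15090004e-05]), 'wrist_force': array([ 0.22187292, -0.0684659 ,  0.47215357]), 'ft_torque': array([ 0.05154975, -0.03519282,  0.0323971 ]), 'grip_force': 0.0, 'finger_gap': 0.08575455243973776}
side {'fovy': 53.60706174281043, 'cx': 258.7278943148694, 'cy': 192.8214433297477, 'k1': -0.11896001892014785, 'rvec': array([ 2.33575567, -0.04887936,  0.00343775]), 'tvec': array([-0.59392957,  0.05216297,  0.93735781])} (array([ 0.57880373, -0.66124617,  0.67959747]), array([[ 0.01047793,  0.72260165, -0.69122592]]))
side track 0.75 [212.8 241. ] 16425 [ 0.487 -0.164  0.045] [[0.408, -0.
[... 2375 characters left out ...]
 [ 0.732 -0.212  0.008] [[0.692, -0.253, 0.003], [0.774, -0.171, 0.012]]
top front 0.94 [277.5 241. ] 624 [ 0.485 -0.088  0.08 ] [[0.442, -0.108, 0.034], [0.53, -0.067, 0.085]]
top mark 0.72 [202.7 212.9] 195 [0.564 0.112 0.079] [[0.415, 0.094, 0.058], [0.581, 0.127, 0.082]]
top bell 0.82 [243.8 142.3] 322 [ 0.753 -0.002  0.033] [[0.733, -0.026, 0.02], [0.777, 0.023, 0.044]]
top coaster 0.85 [320.  149.6] 908 [ 0.732 -0.211  0.008] [[0.692, -0.251, 0.003], [0.772, -0.171, 0.012]]
top coaster 0.32 [312.9 243.1] 3587 [ 0.482 -0.173  0.083] [[0.426, -0.264, 0.041], [0.536, -0.075, 0.088]]
top bead_loop 0.78 [167.2 166.8] 493 [0.725 0.217 0.013] [[0.68, 0.176, -0.002], [0.776, 0.273, 0.019]]
1.3
```

View pics/top0.png

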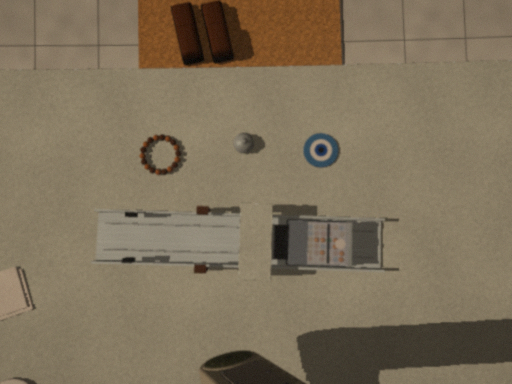

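View pics/side0.png

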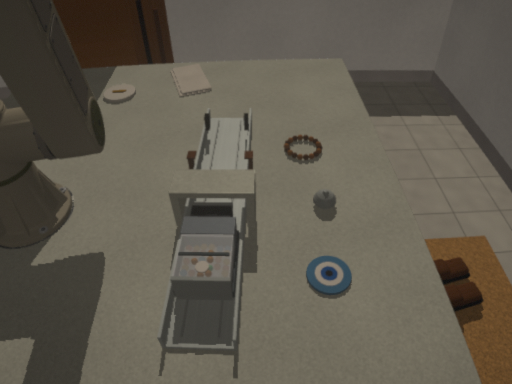

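The top view shows the carriage box at about (320,243) with its buffer at (280,242), left of it the bridge (256,240), and the posts at (203,210) and (201,269). The track runs to col 97. The side view agrees: carriage at (208,250), bridge at (213,185). Next I fit the track frame.

```bash
cat > fit.py <<'E'
from h import *
res={}
for n in("top","side"):
    d=np.load(f"{n}0.npy"); H,W=d.shape; v,u=np.mgrid[:H,:W]
    P=deproj(n,np.c_[u.ravel(),v.ravel()],d).reshape(H,W,3)
    def pts(t,zl,zh,er=0):
        m=np.load(f"m_{n}_{t}.npy")&(d>0)
        p=P[m]; return p[(p[:,2]>zl)&(p[:,2]<zh)]
    w=pts("track",.040,.050); w=w[(w[:,1]<.4)&(w[:,1]>-.37)]
    if n=="top":
        w=w[(w[:,1]>.13)|(w[:,1]<-.28)]
    # two parallel lines: choose angle minimizing spread with +-67 offset
    from scipy.optimize import least_squares
    f=lambda p: np.abs((w[:,0]-p[0])*np.cos(p[1])+(w[:,1])*np.sin(p[1]))-.067
    s=least_squares(f,[.49,0.],loss="soft_l1",f_scale=.002); x0,a=s.x
    b=pts("track",.105,.117); c=pts("carriage",.07,.1)
    yd=np.array([-np.sin(a),np.cos(a)])
    bb=b[:,:2]@yd
    print(n,"x0,a",s.x,"rms",np.sqrt(np.mean(s.fun**2)),len(w),"bridge",b.mean(0),"s range",np.percentile(bb,[1,99]),"mid x",np.percentile(b[:,0],[1,99]))
    m=pts("mark",.06,.09); print(" mark s",np.percentile(m[:,:2]@yd,[2,98]),"x",np.percentile(m[:,0],[2,98]))
    cs=c[:,:2]@yd; print(" carr s",np.percentile(cs,[1,99])); r=c[c[:,2]>.086]; print(" rib",r.mean(0) if len(r) else 0,len(r))
    bf=pts("buffer",.06,.1); print(" buf s",np.percentile(bf[:,:2]@yd,[1,99]))
E
python3 fit.py
python3 - <<'E'
import cv2
a=cv2.imread('pics/top0.png')[190:290,250:410]
b=cv2.imread('pics/side0.png')[150:350,140:300]
cv2.imwrite('pics/c.png',cv2.hconcat([cv2.resize(a,(480,300)),cv2.resize(cv2.resize(b,(240,300)),(240,300))]))
E
```

```text
top x0,a [ 0.49096474 -0.05928756] rms 0.002551660484817421 612 bridge [ 0.48894427 -0.02412229  0.11048101] s range [-0.0341251  0.0440438] mid x [0.39692055 0.58277339]
 mark s [0.12717144 0.15646759] x [0.41522148 0.58159924]
 carr s [-0.2391101  -0.03944438]
 rib [ 0.48323952 -0.18311507  0.08745913] 580
 buf s [-0.07856077 -0.03719438]
side x0,a [ 0.49195808 -0.05870955] rms 0.015237037531249026 1423 bridge [ 0.49199923 -0.02883599  0.11144147] s range [-0.03642748  0.04383366] mid x [0.4001123  0.58205412]
 mark s [0.12517348 0.15683902] x [0.41723194 0.58202607]
 carr s [-0.24092795 -0.03862281]
 rib [ 0.48252152 -0.18533764  0.08705516] 635
 buf s [-0.07601317 -0.03568882]
```

View pics/c.png

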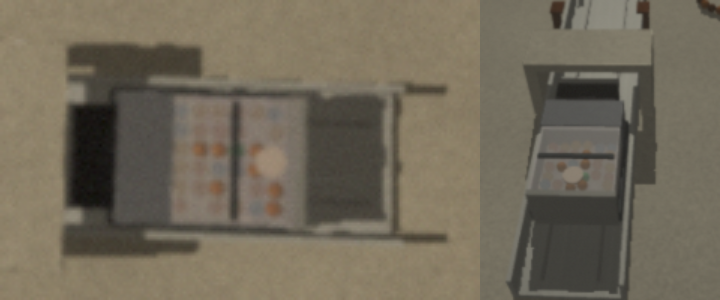

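```bash
python3 -m pendant '[{"travel":[1,-0.41,0.25],"rot":[0,0,0],"fingers":-1},{"travel":[1,-0.41,0.25],"rot":[0,0,0],"fingers":-1},{"travel":[1,-0.41,0.25],"rot":[0,0,0],"fingers":-1}]'
python3 -m pendant '[{"travel":[1,-0.41,0.25],"rot":[0,0,0],"fingers":-1},{"travel":[1,-0.41,0.25],"rot":[0,0,0],"fingers":-1},{"travel":[1,-0.41,0.25],"rot":[0,0,0],"fingers":-1}]'
python3 -m pendant '[{"travel":[0,0,0],"rot":[0,0,0.12],"fingers":-1},{"travel":[0,0,0],"rot":[0,0,0.24],"fingers":-1},{"travel":[0,0,0],"rot":[0,0,0.356],"fingers":-1},{"travel":[0,0,0],"rot":[0,0,0.356],"fingers":-1}]'
cat > st.py <<'E'
from h import *
a=-.059; n=np.array([np.cos(a),np.sin(a)]); yd=np.array([-np.sin(a),np.cos(a)])
def tool():
    s=env.get_state(); p=s["tcp_pos"]; q=s["orientation"]
    from scipy.spatial.transform import Rotation as R
    M=R.from_quat([q[1],q[2],q[3],q[0]]).as_matrix()
    return s,p,M
def say():
    s,p,M=tool(); print("t %.2f"%s["clock"],"tcp",np.round(p,4),"s %.4f lat %.4f"%(p[:2]@yd,p[:2]@n-.4906),"gap %.3f"%s["finger_gap"],"F",np.round(s["wrist_force"],2),"toolx",np.round(M[:,0],3),"y",np.round(M[:,1],3))
def to(s_,lat,z):
    s,p,M=tool(); P=np.r_[n*(.4906+lat)+yd*s_,z]; print("units",np.round(M.T@(P-p)/.12,3))
E
python3 -c "
from st import *
say(); to(-.2675,0,.075)"
```

```text
clock: 1.6
tcp_pos: [0.2777, -0.4611, 0.2196]
orientation: [-0.001, 0.988, 0.156, 0.0]
wrist_force: [-0.1, -0.2, -0.0]
finger_gap: 0.0442
grip_force: 0.0
clock: 1.9
tcp_pos: [0.377, -0.3769, 0.1897]
orientation: [-0.0, 0.988, 0.157, 0.0]
wrist_force: [0.8, -0.6, -0.0]
finger_gap: -0.0002
grip_force: 0.0
clock: 2.3
tcp_pos: [0.3756, -0.3791, 0.1903]
orientation: [0.0, 1.0, -0.029, 0.0]
wrist_force: [-0.1, -1.1, 0.1]
finger_gap: 0.0001
grip_force: 0.0
t 2.30 tcp [ 0.3756 -0.3791  0.1903] s -0.3563 lat -0.0933 gap 0.000 F [-0.07 -1.14  0.06] toolx [ 0.998 -0.059  0.   ] y [-0.059 -0.998  0.   ]
units [ 0.778 -0.74   0.961]
```

```bash
python3 -m pendant '[{"travel":[0.39,-0.36,0.1],"rot":[0,0,0],"fingers":-1},{"travel":[0.778,-0.72,0.2],"rot":[0,0,0],"fingers":-1},{"travel":[0.778,-0.72,0.2],"rot":[0,0,0],"fingers":-1},{"travel":[0.778,-0.72,0.5],"rot":[0,0,0],"fingers":-1},{"travel":[0.778,-0.72,0.8],"rot":[0,0,0],"fingers":-1},{"travel":[0.778,-0.72,0.95],"rot":[0,0,0],"fingers":-1},{"travel":[0.778,-0.72,0.95],"rot":[0,0,0],"fingers":-1}]'
python3 - <<'E'
from st import *
im,d=env.read_camera("side"); say()
c=im[140:380,130:330]; cv2.imwrite("pics/s1.png",cv2.resize(c,None,fx=2.5,fy=2.5))
E
```

```text
clock: 3.0
tcp_pos: [0.4718, -0.2969, 0.0733]
orientation: [-0.002, 1.0, -0.028, -0.002]
wrist_force: [-1.0, 0.9, 0.3]
finger_gap: 0.0003
grip_force: 0.0
t 3.05 tcp [ 0.4728 -0.2979  0.0752] s -0.2695 lat -0.0010 gap 0.000 F [0.07 0.09 1.32] toolx [ 0.998 -0.057 -0.002] y [-0.057 -0.998 -0.002]
```

View pics/s1.png

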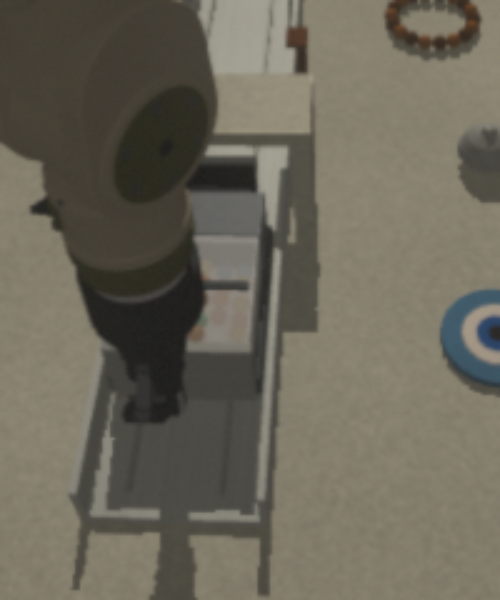

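The closed fingers (about (155,400) in the crop) stand inside the track behind the rear plate. Now I push, release and go over the bridge.

```bash
python3 -m pendant '[{"travel":[0,-0.033,0],"rot":[0,0,0],"fingers":-1},{"travel":[0,-0.067,0],"rot":[0,0,0],"fingers":-1},{"travel":[0,-0.092,0],"rot":[0,0,0],"fingers":-1},{"travel":[0,-0.117,0],"rot":[0,0,0],"fingers":-1},{"travel":[0,-0.15,0],"rot":[0,0,0],"fingers":-1},{"travel":[0,-0.2,0],"rot":[0,0,0],"fingers":-1},{"travel":[0,-0.267,0],"rot":[0,0,0],"fingers":-1},{"travel":[0,-0.35,0],"rot":[0,0,0],"fingers":-1},{"travel":[0,-0.442,0],"rot":[0,0,0],"fingers":-1},{"travel":[0,-0.533,0],"rot":[0,0,0],"fingers":-1}]'
python3 -m pendant '[{"travel":[0,-0.09,0],"rot":[0,0,0],"fingers":-1},{"travel":[0,-0.18,0],"rot":[0,0,0],"fingers":-1},{"travel":[0,-0.18,0],"rot":[0,0,0],"fingers":-1},{"travel":[0,-0.13,-0.2],"rot":[0,0,0],"fingers":-1},{"travel":[0,-0.13,-0.6],"rot":[0,0,0],"fingers":-1},{"travel":[0,-0.2,-0.72],"rot":[0,0,0],"fingers":-1}]'
cat > look.py <<'E'
from st import *
def look(n="top"):
    t=env.get_state()["clock"]; im,d=env.read_camera(n); H,W=d.shape; v,u=np.mgrid[150:290,60:400]
    uv=np.c_[u.ravel(),v.ravel()]; P=deproj(n,uv,d); dd=d[uv[:,1],uv[:,0]]
    s=P[:,:2]@yd; l=P[:,:2]@n-.4906; ok=(dd>0)&(abs(l)<.05)&(P[:,2]>.05)&(P[:,2]<.1)&(abs(s-.0045)>.0)
    s=s[ok]; z=P[ok,2]
    print("t0 %.2f"%t,"s 1/99:",np.round(np.percentile(s,[.5,1,99,99.5]),4) if len(s)>50 else len(s), end=" ")
    # rib: dark line, z~.088
    g=im[uv[:,1],uv[:,0]].sum(1)[ok]; print("front>.06..: ",np.round(np.percentile(s[z>.07],[.5,99.5]),4))
    return t,im,d
E
python3 - <<'E'
from look import *
t,im,d=look(); say(); cv2.imwrite("pics/t2.png",im); np.save("t2.npy",d)
E
```

```text
clock: 4.05
tcp_pos: [0.4773, -0.2334, 0.0762]
orientation: [-0.0, 1.0, -0.029, -0.0]
wrist_force: [0.1, -1.0, -0.1]
finger_gap: -0.0002
grip_force: 0.0
clock: 4.65
tcp_pos: [0.4809, -0.2128, 0.167]
orientation: [0.002, 1.0, -0.03, 0.003]
wrist_force: [-0.0, -0.4, 0.3]
finger_gap: 0.0003
grip_force: 0.0Traceback (most recent call last):
  File "<stdin>", line 2, in <module>
  File "look.py", line 5, in look
    s=P[:,:2]@yd; l=P[:,:2]@n-.4906; ok=(dd>0)&(abs(l)<.05)&(P[:,2]>.05)&(P[:,2]<.1)&(abs(s-.0045)>.0)
                    ~~~~~~~^~
numpy._core._exceptions._UFuncNoLoopError: ufunc 'matmul' did not contain a loop with signature matching types (dtype('float64'), dtype('<U3')) -> None
```

```bash
sed -i 's/def look(n="top")/def look(c="top")/; s/read_camera(n)/read_camera(c)/; s/deproj(n,uv/deproj(c,uv/' look.py
python3 - <<'E'
from look import *
t,im,d=look(); say(); cv2.imwrite("pics/t2.png",im); np.save("t2.npy",d)
to(.31,0,.160)
E
```

```text
t0 4.70 s 1/99: [-0.1182 -0.1179  0.0847  0.0855] front>.06..:  [-0.1182  0.0855]
t 4.75 tcp [ 0.4806 -0.2115  0.1657] s -0.1828 lat 0.0016 gap 0.000 F [ 0.18 -1.29 -0.73] toolx [ 0.998 -0.059  0.005] y [-0.059 -0.998  0.003]
units [-0.012 -4.107  0.035]
```

View pics/t2.png

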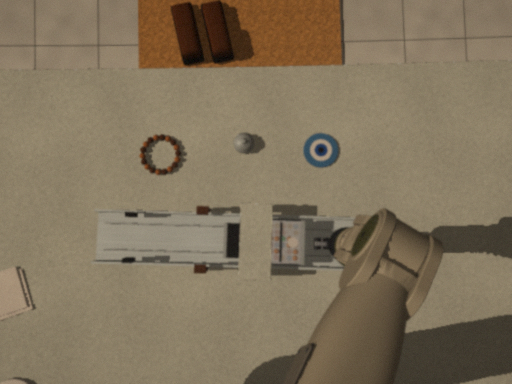

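The top view shows the carriage rolling with its rib at about (283,242), the buffer plate out beyond the bridge at (232,240), and the arm at (380,245) behind and clear. I go over the bridge now.

```bash

python3 -m pendant '[{"travel":[0,-0.35,0],"rot":[0,0,0],"fingers":-1},{"travel":[0,-0.7,0],"rot":[0,0,0],"fingers":-1},{"travel":[0,-1,0],"rot":[0,0,0],"fingers":-1}]' | head -2
python3 -m pendant '[{"travel":[0,-0.38,0],"rot":[0,0,0],"fingers":-1},{"travel":[0,-0.76,0],"rot":[0,0,0],"fingers":-1},{"travel":[0,-1,0],"rot":[0,0,0],"fingers":-1}]' | head -2
python3 -m pendant '[{"travel":[0,-0.38,0],"rot":[0,0,0],"fingers":-1},{"travel":[0,-0.76,0],"rot":[0,0,0],"fingers":-1},{"travel":[0,-1,0],"rot":[0,0,0],"fingers":-1}]' | head -2
python3 -c "
from look import *
look(); say()"
```

```text
clock: 5.05
tcp_pos: [0.485, -0.0896, 0.1612]
clock: 5.35
tcp_pos: [0.492, 0.0312, 0.1612]
clock: 5.65
tcp_pos: [0.4988, 0.0889, 0.1616]
t0 5.65 s 1/99: [0.0451 0.0452 0.081  0.0812] front>.06..:  [0.0451 0.0812]
t 5.70 tcp [0.4993 0.089  0.1618] s 0.1183 lat 0.0026 gap 0.000 F [0.24 0.98 0.4 ] toolx [ 1.     0.    -0.002] y [ 0.    -0.999 -0.033]
```

```bash
python3 -c "
from look import *
s,p,M=tool(); print(np.round(s['joint_pos'],3),np.round(s['qvel'],2)); print(M.round(3)); to(.315,0,.16)
look('side')"
```

```text
[-1.000e-03  2.280e-01 -2.920e-01  1.053e+00  3.300e-02  3.141e+00] [-0.04 -0.01 -0.    0.   -0.02  0.  ]
[[ 1.     0.    -0.002]
 [ 0.    -0.999  0.033]
 [-0.002 -0.033 -0.999]]
units [ 0.076 -1.636  0.069]
t0 5.70 s 1/99: [-0.0358 -0.0354  0.1569  0.1604] front>.06..:  [-0.0361  0.1573]
```

```bash

python3 -m pendant '[{"travel":[0,-0.35,0],"rot":[0,0,-0.14],"fingers":-1},{"travel":[0,-0.75,0],"rot":[0,0,-0.28],"fingers":-1},{"travel":[0,-1,0],"rot":[0,0,-0.42],"fingers":-1}]' | head -3
python3 -c "
from look import *
say();s,p,M=tool(); print(np.round(s['joint_pos'],3));to(.325,0,.08)"
```

```text
clock: 6.05
tcp_pos: [0.4999, 0.2083, 0.1664]
orientation: [-0.016, 0.976, 0.219, 0.003]
t 6.05 tcp [0.4999 0.2083 0.1664] s 0.2374 lat -0.0038 gap 0.000 F [ 0.14 -0.98 -0.98] toolx [0.904 0.428 0.013] y [ 0.428 -0.903 -0.029]
[ 0.23   0.281 -0.208  1.075  0.032  2.93 ]
units [ 0.369 -0.603  0.743]
```

```bash

python3 -m pendant '[{"travel":[0.18,-0.3,0],"rot":[0,0,0],"fingers":-1},{"travel":[0.37,-0.6,0.15],"rot":[0,0,0],"fingers":-1},{"travel":[0.37,-0.6,0.5],"rot":[0,0,0],"fingers":-1},{"travel":[0.37,-0.6,0.75],"rot":[0,0,0],"fingers":-1}]' | head -3
python3 - <<'E'
from look import *
say(); t,im,d=look(); cv2.imwrite("pics/t3.png",cv2.resize(im[150:320,60:320],None,fx=3,fy=3)); to(.345,0,.075)
E
```

```text
clock: 6.45
tcp_pos: [0.5094, 0.2945, 0.0774]
orientation: [-0.015, 0.976, 0.217, 0.003]
t 6.45 tcp [0.5094 0.2945 0.0774] s 0.3240 lat 0.0005 gap -0.000 F [-0.63 -0.34 -0.08] toolx [0.906 0.424 0.013] y [ 0.424 -0.905 -0.029]
t0 6.45 s 1/99: [0.0457 0.0468 0.2366 0.2373] front>.06..:  [0.0457 0.2373]
units [ 0.11  -0.159 -0.018]
```

View pics/t3.png

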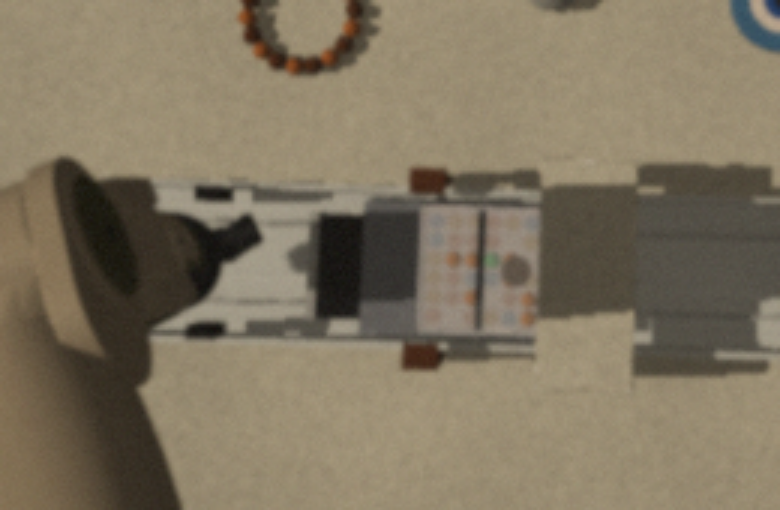

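The view shows the carriage past the bridge: rib at about (481,268), buffer plate edge at (318,265), posts at (428,180) and (421,356). The gripper is in front, with a finger part at (240,235).

```bash

python3 - <<'E'
from look import *
t,im,d=look()
uv=[[u,v] for v in range(220,240,3) for u in range(134,150,3)]
P=deproj("top",uv,d)
for p in P:
    if p[2]>.03: print("s %.3f lat %.3f z %.3f"%(p[:2]@yd,p[:2]@n-.4906,p[2]))
E
```

```text
t0 6.50 s 1/99: [0.0457 0.0468 0.2404 0.2414] front>.06..:  [0.0457 0.2414]
s 0.274 lat 0.035 z 0.143
s 0.281 lat 0.027 z 0.139
s 0.273 lat 0.028 z 0.146
s 0.267 lat 0.028 z 0.143
s 0.287 lat 0.020 z 0.172
s 0.285 lat 0.020 z 0.154
s 0.278 lat 0.020 z 0.154
s 0.273 lat 0.020 z 0.145
s 0.266 lat 0.021 z 0.143
s 0.284 lat 0.013 z 0.184
s 0.284 lat 0.013 z 0.157
s 0.279 lat 0.013 z 0.145
s 0.274 lat 0.013 z 0.137
s 0.265 lat 0.014 z 0.144
s 0.282 lat 0.006 z 0.193
s 0.280 lat 0.006 z 0.169
s 0.283 lat 0.006 z 0.127
s 0.279 lat 0.006 z 0.115
s 0.280 lat -0.000 z 0.198
s 0.294 lat -0.002 z 0.109
```

```bash

python3 -m pendant '[{"travel":[-0.15,0.28,0],"rot":[0,0,0],"fingers":-1},{"travel":[-0.15,0.28,0],"rot":[0,0,0],"fingers":-1}]' | head -3
python3 - <<'E'
from look import *
t,im,d=look(); say(); np.save("t4.npy",d); cv2.imwrite("pics/t4.png",cv2.resize(im[150:320,60:320],None,fx=3,fy=3))
E
```

```text
clock: 6.75
tcp_pos: [0.5073, 0.2528, 0.0788]
orientation: [-0.015, 0.976, 0.215, 0.003]
t0 6.75 s 1/99: [0.0558 0.0569 0.2569 0.2584] front>.06..:  [0.0562 0.2584]
t 6.80 tcp [0.508  0.2543 0.0794] s 0.2838 lat 0.0015 gap -0.000 F [0.38 0.2  0.11] toolx [0.907 0.42  0.014] y [ 0.42  -0.907 -0.029]
```

View pics/t4.png

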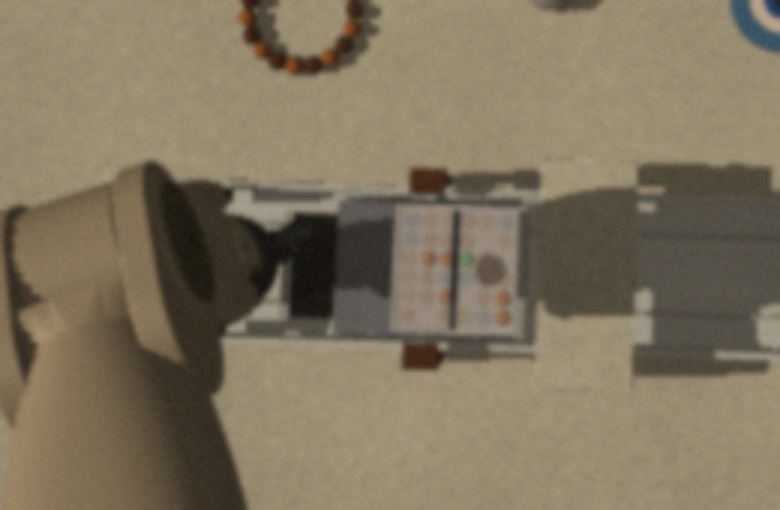

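Gripper face is just ahead of the buffer plate (edge at (292,265)), rib at (455,268). Contact is imminent; I yield slightly and look again.

```bash

python3 -m pendant '[{"travel":[0.008,-0.015,0],"rot":[0,0,0],"fingers":-1},{"travel":[0.016,-0.03,0],"rot":[0,0,0],"fingers":-1}]' | head -3
cat > look2.py <<'E'
from st import *
# carriage edges from dark/bright profile: rear edge by depth, lateral band
def look2():
    t=env.get_state()["clock"]; im,d=env.read_camera("top"); v,u=np.mgrid[200:275,120:260]
    uv=np.c_[u.ravel(),v.ravel()]; P=deproj("top",uv,d); z=P[:,2]; s=P[:,:2]@yd; l=P[:,:2]@n-.4906
    box=(abs(l)<.05)&(z>.06)&(z<.1)
    rear=np.percentile(s[box&(s<.14)],.5)
    q=atz("top",uv,.088); qs=q[:,:2]@yd; ql=q[:,:2]@n-.4906
    g=cv2.cvtColor(im,cv2.COLOR_BGR2GRAY)[uv[:,1],uv[:,0]].astype(float)
    m=(abs(ql)<.042)&(qs>rear+.03)&(qs<rear+.09); b=np.arange(rear+.03,rear+.09,.001)
    idx=np.digitize(qs[m],b); prof=np.array([g[m][idx==i].mean() if (idx==i).any() else np.nan for i in range(1,len(b))])
    prof=np.interp(np.arange(len(prof)),np.flatnonzero(~np.isnan(prof)),prof[~np.isnan(prof)])
    pr=cv2.GaussianBlur(prof[None].astype(np.float32),(0,0),2)[0]; k=pr.argmin(); w=np.clip(np.percentile(pr,50)-10-pr,0,None); w[abs(np.arange(len(w))-k)>8]=0
    rib=(w*(b[:-1]+.0005)).sum()/w.sum()
    f=box&(ql<-.02); front=np.percentile(s[f],99.5)
    print("t0 %.2f rear %.4f rib %.4f (err to mark %.1f mm) front %.4f free %.4f"%(t,rear,rib,(rib-.1415)*1e3,front,rib+.145)); return im,d
E
python3 -c "
from look2 import *
look2(); say()"
```

```text
clock: 7.0
tcp_pos: [0.5083, 0.261, 0.0795]
orientation: [-0.016, 0.976, 0.217, 0.004]
t0 7.00 rear 0.0726 rib 0.1314 (err to mark -10.1 mm) front 0.2734 free 0.2764
t 7.05 tcp [0.5081 0.2615 0.0792] s 0.2911 lat 0.0012 gap 0.000 F [0.75 0.52 0.45] toolx [0.905 0.424 0.015] y [ 0.425 -0.905 -0.03 ]
```

```bash

python3 -m pendant '[{"travel":[0,0,0],"rot":[0,0,0],"fingers":-1}]' | head -2
python3 -c "
from look2 import *
look2(); say()"
```

```text
clock: 7.15
tcp_pos: [0.5076, 0.2615, 0.0787]
t0 7.15 rear 0.0796 rib 0.1389 (err to mark -2.6 mm) front 0.2738 free 0.2839
t 7.20 tcp [0.5075 0.2614 0.0786] s 0.2908 lat 0.0006 gap 0.000 F [-0.21  0.26 -0.11] toolx [0.905 0.425 0.014] y [ 0.425 -0.905 -0.03 ]
```

```bash

python3 -m pendant '[{"travel":[0.19,-0.35,0],"rot":[0,0,0],"fingers":-1}]' | head -2
python3 -c "
from look2 import *
look2(); look2(); say()"
```

```text
clock: 7.3
tcp_pos: [0.5096, 0.3051, 0.0793]
t0 7.30 rear 0.0805 rib 0.1400 (err to mark -1.5 mm) front 0.2833 free 0.2850
t0 7.35 rear 0.0808 rib 0.1403 (err to mark -1.2 mm) front 0.2835 free 0.2853
t 7.40 tcp [0.5107 0.3125 0.0803] s 0.3421 lat 0.0008 gap -0.000 F [-0.43 -0.48 -0.2 ] toolx [0.904 0.428 0.016] y [ 0.428 -0.903 -0.031]
```

Nearly at rest and centred. I hold and watch.

```bash

python3 -m pendant '[{"travel":[0,0,0],"rot":[0,0,0],"fingers":-1},{"travel":[0,0,0],"rot":[0,0,0],"fingers":-1},{"travel":[0,0,0],"rot":[0,0,0],"fingers":-1},{"travel":[0,0,0],"rot":[0,0,0],"fingers":-1},{"travel":[0,0,0],"rot":[0,0,0],"fingers":-1}]' | head -1
python3 -c "
from look2 import *
look2()"
python3 -m pendant '[{"travel":[0,0,0],"rot":[0,0,0],"fingers":-1},{"travel":[0,0,0],"rot":[0,0,0],"fingers":-1},{"travel":[0,0,0],"rot":[0,0,0],"fingers":-1},{"travel":[0,0,0],"rot":[0,0,0],"fingers":-1},{"travel":[0,0,0],"rot":[0,0,0],"fingers":-1}]' | head -1
python3 -c "
from look2 import *
im,d=look2(); cv2.imwrite('pics/t5.png',cv2.resize(im[150:320,60:320],None,fx=3,fy=3)); say()"
```

```text
clock: 7.9
t0 7.90 rear 0.0833 rib 0.1429 (err to mark 1.4 mm) front 0.2857 free 0.2879
clock: 8.45
t0 8.45 rear 0.0849 rib 0.1444 (err to mark 2.9 mm) front 0.2881 free 0.2894
t 8.50 tcp [0.51   0.3084 0.0797] s 0.3379 lat 0.0003 gap -0.000 F [-0.54 -0.63 -0.15] toolx [0.905 0.424 0.013] y [ 0.424 -0.905 -0.03 ]
```

View pics/t5.png

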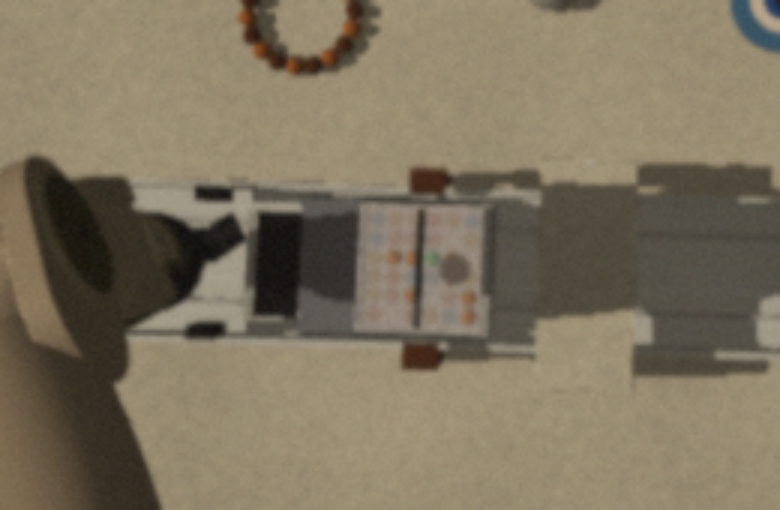

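The rib at (419,265) lies between the posts ((428,180), (421,356)). It is creeping at about 3 mm/s and slowing down, and the gripper is clear. I wait two seconds and check.

```bash

python3 -m pendant '[{"travel":[0,0,0],"rot":[0,0,0],"fingers":-1},{"travel":[0,0,0],"rot":[0,0,0],"fingers":-1},{"travel":[0,0,0],"rot":[0,0,0],"fingers":-1},{"travel":[0,0,0],"rot":[0,0,0],"fingers":-1},{"travel":[0,0,0],"rot":[0,0,0],"fingers":-1},{"travel":[0,0,0],"rot":[0,0,0],"fingers":-1},{"travel":[0,0,0],"rot":[0,0,0],"fingers":-1},{"travel":[0,0,0],"rot":[0,0,0],"fingers":-1},{"travel":[0,0,0],"rot":[0,0,0],"fingers":-1},{"travel":[0,0,0],"rot":[0,0,0],"fingers":-1}]' | head -1
python3 -c "
from look2 import *
look2()"
python3 -m pendant '[{"travel":[0,0,0],"rot":[0,0,0],"fingers":-1},{"travel":[0,0,0],"rot":[0,0,0],"fingers":-1},{"travel":[0,0,0],"rot":[0,0,0],"fingers":-1},{"travel":[0,0,0],"rot":[0,0,0],"fingers":-1},{"travel":[0,0,0],"rot":[0,0,0],"fingers":-1},{"travel":[0,0,0],"rot":[0,0,0],"fingers":-1},{"travel":[0,0,0],"rot":[0,0,0],"fingers":-1},{"travel":[0,0,0],"rot":[0,0,0],"fingers":-1},{"travel":[0,0,0],"rot":[0,0,0],"fingers":-1},{"travel":[0,0,0],"rot":[0,0,0],"fingers":-1}]' | head -1
python3 -c "
from look2 import *
look2()"
```

```text
clock: 9.5
t0 9.50 rear 0.0853 rib 0.1449 (err to mark 3.4 mm) front 0.2885 free 0.2899
clock: 10.55
t0 10.55 rear 0.0853 rib 0.1449 (err to mark 3.4 mm) front 0.2884 free 0.2899
```

```bash
python3 -c "
from workcell import env
print(env.hand_in())"
```

```text
the job is handed in; nothing more can be done
None
```

The job is handed in at about 10.6 s. The carriage rolled under the bridge by itself and was braked on its buffer. It now stands still and released, with the rib measured about 3 mm past the middle of the index posts (limit 15 mm); the hand-in gave no verdict back.

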